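# Wind the thickness sander down one turn and start it

### The job

Set the bench thickness sander for its next pass: with a fingertip push the hand wheel on its top round by the upright handle, clockwise seen from above, through exactly one full turn so that the handle is back where it started, then press the low flat start button on the switch box at the sander's side and let it go (not the taller mushroom-headed stop button next to it). Only push and press, gently: do not grip the handle, and leave the stop button and everything lying about alone.

Things in the scene. Friction and masses are not known exactly. Their poses are not given: they have to be found in the camera images.
- sander: The grey bench thickness sander, fixed to the table, at another place and yaw each time. Origin: centre of its underside, on the table; -x is its front (infeed, towards the robot), +z up. Base 300 (x) x 220 (y) mm, bed 360 x 160 mm with its top at 75 mm. Columns at y = +-98 mm carry a bridge 56 (x) x 250 (y) mm, top at 241 mm; the hand wheel lies flat above it, the head hangs below it.
- wheel_hub (a point): The point on the upright axis of the hand wheel at the height of the middle of its rim, 263 mm above the table. The wheel is aluminium, three spokes, rim circle 60 mm radius of 13 mm round bar (top of the rim at 269.5 mm), hub 40 mm diameter and up to 277 mm.
- wheel_handle (a point): The middle of the upright black handle that stands on the wheel's rim, 60 mm from the wheel's axis: a round grip 19 mm in diameter at its thickest, tapering to 14 mm at foot and top, from the rim (270 mm above the table) up to 313 mm; this point is 291 mm above the table.
- height_wheel (a joint): Angle of the hand wheel in rad, growing clockwise seen from above; at 0 the handle points along the sander's -x axis. It starts anywhere from -2.8 to 2.8. One turn is 6.283 and lowers the head by 1 mm. It takes about 2 N at the handle to turn, does not spring back and stays where it is left.
- start_top (a point): Centre of the top of the start button: a flat round black button 29 mm in diameter standing 12 mm above the switch box, 80 mm above the table, at x = -95, y = -150 mm in the sander's frame. The switch box, 140 (x) x 70 (y) mm, top at 68 mm, is on the sander's right flank, centred at x = -65, y = -150 mm.
- start_button (a joint): How far the start button is pressed, in m: 0 out, 0.006 fully in. Spring, about 1 N to begin and 5 N fully in; springs back out.
- stop_top (a point): Centre of the top of the stop button: a black mushroom head 40 mm in diameter, 27 mm above the switch box, 95 mm above the table, 60 mm from the start button towards the sander's +x.
- stop_button (a joint): How far the stop button is pressed, in m: 0 out, 0.006 fully in. Same spring. To be left alone.
- strip: A limewood strip 105 x 45 x 8 mm lying on the infeed bed of the sander. Loose; not part of the job.
- offcut: A limewood offcut 70 x 30 x 8 mm lying on the far end of the sander's bed. Loose; not part of the job.
- caliper: A digital caliper, about 200 mm long, 62 mm across its jaws, 12 mm high, lying on the table to the left of the sander. Loose; not part of the job.
- pencil: A flat carpenter's pencil 165 x 13 x 8 mm lying on the table in front of the sander, to the right. Loose; not part of the job.
- glue: A white glue bottle, 60 mm diameter, 150 mm tall, standing at one side of the table. Loose; not part of the job.
- sanding_block: A cork sanding block 110 x 60 x 35 mm at one side of the table. Loose; not part of the job.
- square: A try square at one side of the table: dark wooden stock 110 x 18 x 16 mm, steel blade 130 mm long. Loose; not part of the job.
- massing_model: A small architectural model, base 150 x 130 mm, up to 85 mm tall, on the left of the table. Loose; not part of the job.

How it is judged:
By the outcome, as a careful person would: the job done as asked, in the order asked, and still so for the second after the job is handed in, with the robot touching nothing.
It also fails if it takes over 64 s, if anything falls off the work surface, if the arm or the gripper's body presses on something with over 40 N, if the wrist force passes 120 N, or if a joint passes its speed limit or range.

### The arm

A 6-joint arm with a two-finger parallel gripper is mounted at the origin on the work surface. World frame = base frame: x ahead of the robot, y to its left, z up, the work surface at z = 0. Lengths are in m, angles in rad, forces in N, time in s.
With the tool pointing down it reaches from about 0.375 to 0.925 m from the base axis. Payload 5.7 kg.
Tool frame: the origin (TCP) lies midway between the tips of the shut fingers; the grasp point (between the pads) lies 19 mm behind it; z points along the fingers, x is the direction in which the jaws open and shut, and the axes are right-handed (so a half turn about z gives the same grasp; the last joint's range is limited). The gripper opens to 88 mm and grips with 3 to 60 N. Pads are 20 mm wide; open, the fingers measure 115 mm over their backs; the gripper's body (75 mm by 178 mm) begins 61 mm behind the grasp point.
Start: joints at [-1.308, 0.359, 1.51, -0, 1.272, -0.115], TCP at [0.221, -0.558, 0.223] pointing down, gripper open.
Joint ranges: [-2.97, 2.97], [-1.01, 2.36], [0.21, 2.38], [-0.96, 4.11], [0.2, 2.71], [-2.98, 2.98]. Speed limits (rad/s): [2.39, 2.39, 3.14, 3.14, 3.14, 3.14].

### API

Orientations are given as a unit quaternion [x, y, z, w].
In Python, from bench import move_ptp, servo_line, goto_joints, move_gripper, sleep, inverse_kinematics, capture, PlanningError, close_job, spot_in, silhouettes, current_clock, current_joint_pos, current_qvel, current_joint_torque, current_position, current_orientation, current_force, current_torque, current_finger_gap gives the robot as it stands. Calls block until the motion is done:
- move_ptp(position, orientation): joint-space move of the TCP to a pose.
- servo_line(position, orientation=None, rate=0.15, contact_N=None): straight line of the TCP; orientation=None keeps the orientation; rate is the mean speed in m/s. With contact_N (N) it stops when the force on the tool has changed by that much, and returns True; else False.
- goto_joints(angles): joint-space move.
- move_gripper(opening): finger opening in m; the grip force is fixed at half the most; returns when the fingers have stopped.
- sleep(seconds).
- inverse_kinematics(position, orientation): joint angles nearest the present ones, or None.
- capture(name): name is "scene" or "top" or "wrist"; returns a dict with "image" (384x512x3 uint8, blue, green, red), "range_z" (384x512 float32, m along the optical axis (not along the pixel's ray), 0 where there is no reading), "intrinsics" (3x3 intrinsics, pixels), "k1" (the pictures are not rectified: a ray, as slopes to the right and down, at radius r is drawn at 1 + k1 r^2 times it, then the intrinsics apply), "R" (3x3) and "t" (3): a world point X has camera coordinates R X + t. Camera axes: x right, y down, z forward; pixel columns grow to the right and rows downward; lengths in m; the calibration is good to about 2 mm. A picture is of the moment at which its call begins.
A pose or a line that the arm cannot do raises PlanningError and nothing moves.
- close_job(): hands the job in, once; it reports no verdict.
Trained networks look in the newest picture that a camera, given by its name, has taken for a name from the list of things; names that differ only in an ending like _2 or _b are one class to them, and where a whole thing is asked for, a point or a joint stands for the part that bears it (a point fixed in the world has none). Each returns a list of dicts, best first, with "conf" (0 to 1); they miss things now and then, are a little off and sometimes report something else, mostly with a low value. They report only what shows in the picture. A call takes as long as a camera call.
- spot_in(camera, query): "xy" ([column, row] in pixels, amid what is visible of it).
- silhouettes(camera, query): "region" (384x512 bool, what is visible of it) and "xy" ([column, row] in pixels, amid what is visible of it).
Readings, each from a call of its own:
- current_clock(): time.
- current_joint_pos(): joint angles.
- current_qvel(): joint speeds.
- current_joint_torque(): joint torques, N m.
- current_position(): TCP position.
- current_orientation(): TCP orientation.
- current_force(): force on the tool from outside, world axes, zero at the start.
- current_torque(): the same for the moment, N m.
- current_finger_gap(): finger opening in m.
Only numpy, scipy, OpenCV 4.12 (cv2) and the standard library are available. Lean on these libraries where they do the work, as an engineer would, in place of code of your own. Each camera call takes 0.05 s, during which the arm holds its last target.

## Working session

There is one attempt and no reset: what is moved stays moved. The work goes in short steps, each a Python script; the robot and the scene stay as the last script left them, time stands still between calls to the robot, and variables do not carry over. Pictures are saved under pics/ and viewed, and the job is handed in when it is done.

```bash
ls; mkdir -p pics
cat > h.py <<'E'
import numpy as np, cv2
from bench import *
def pix2cam(c,uv):
    K=c["intrinsics"];x=(uv[0]-K[0,2])/K[0,0];y=(uv[1]-K[1,2])/K[1,1]
    a,b=x,y
    for _ in range(20):
        s=1+c["k1"]*(a*a+b*b);a,b=x/s,y/s
    return np.array([a,b,1.])
def at_z(c,uv,z):
    R,t=c["R"],c["t"];d=R.T@pix2cam(c,uv);o=-R.T@t
    return o+d*(z-o[2])/d[2]
def cloud(c):
    h,w=c["range_z"].shape;K=c["intrinsics"]
    u,v=np.meshgrid(np.arange(w),np.arange(h));x=(u-K[0,2])/K[0,0];y=(v-K[1,2])/K[1,1]
    a,b=x.copy(),y.copy()
    for _ in range(20):
        s=1+c["k1"]*(a*a+b*b);a,b=x/s,y/s
    Z=c["range_z"];P=np.stack([a*Z,b*Z,Z],-1)
    P=(P-c["t"])@c["R"];P[Z<=0]=np.nan
    return P
def proj(c,X):
    p=c["R"]@np.asarray(X)+c["t"];a,b=p[0]/p[2],p[1]/p[2];s=1+c["k1"]*(a*a+b*b)
    K=c["intrinsics"];return K[0,0]*a*s+K[0,2],K[1,1]*b*s+K[1,2]
E
python3 - <<'E'
from h import *
for n in ["scene","top"]:
    c=capture(n);cv2.imwrite(f"pics/{n}1.png",c["image"]);P=cloud(c)
    for q in ["sander","wheel_hub","wheel_handle","start_top","stop_top","start_button"]:
        for d in spot_in(n,q)[:2]:
            u,v=map(int,d["xy"]);print(n,q,d["conf"],np.round(d["xy"],1),P[v,u].round(3))
    print(c["k1"],(-c["R"].T@c["t"]).round(3))
print(current_clock(),current_orientation())
E
```

```text
pics
scene sander 0.61 [274.7 209.3] [0.647 0.044 0.155]
scene wheel_hub 0.74 [276.8 212. ] [0.684 0.039 0.176]
scene wheel_handle 0.67 [275.9 174.6] [0.598 0.06  0.267]
scene start_top 0.62 [231.7 203.5] [ 0.493 -0.074  0.076]
scene stop_top 0.4 [231.6 211.2] [ 0.551 -0.087  0.091]
scene start_button 0.39 [232.  199.2] [ 0.474 -0.066  0.077]
-0.051305620830432275 [ 1.71  -0.312  1.214]
top sander 0.86 [235.4 189.3] [0.574 0.051 0.24 ]
top sander 0.59 [127.2 181.8] [0.626 0.466 0.009]
top wheel_hub 0.73 [235.2 191.2] [0.567 0.051 0.249]
top wheel_hub 0.59 [127.6 225. ] [0.458 0.452 0.038]
top wheel_handle 0.65 [230.5 186.3] [0.58  0.067 0.274]
top stop_top 0.63 [273.  203.9] [ 0.542 -0.084  0.096]
top start_button 0.64 [229.2 185.4] [0.583 0.07  0.274]
top start_button 0.43 [266.7 220.4] [ 0.481 -0.06   0.077]
-0.007864349672889875 [0.403 0.021 1.747]
0.7 [ 8.27309059e-01 -5.61747025e-01 -2.19192514e-05 -1.16484482e-05]
```

Run:
```python
import cv2
a=cv2.imread("pics/top1.png");cv2.imwrite("pics/top1z.png",cv2.resize(a[110:290,130:350],None,fx=3.3,fy=3.3,interpolation=cv2.INTER_CUBIC))
a=cv2.imread("pics/scene1.png");cv2.imwrite("pics/scene1z.png",cv2.resize(a,None,fx=1.5,fy=1.5))
```

```text
(no output)
```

View pics/top1z.png

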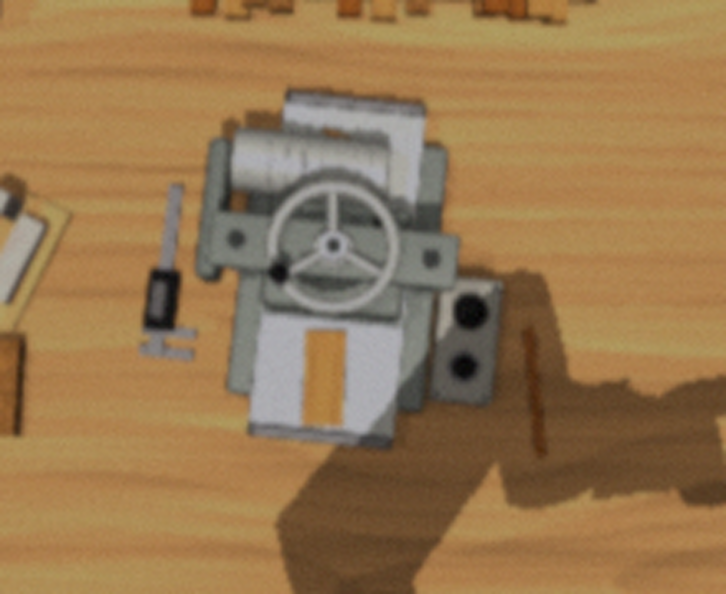

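View pics/scene1z.png

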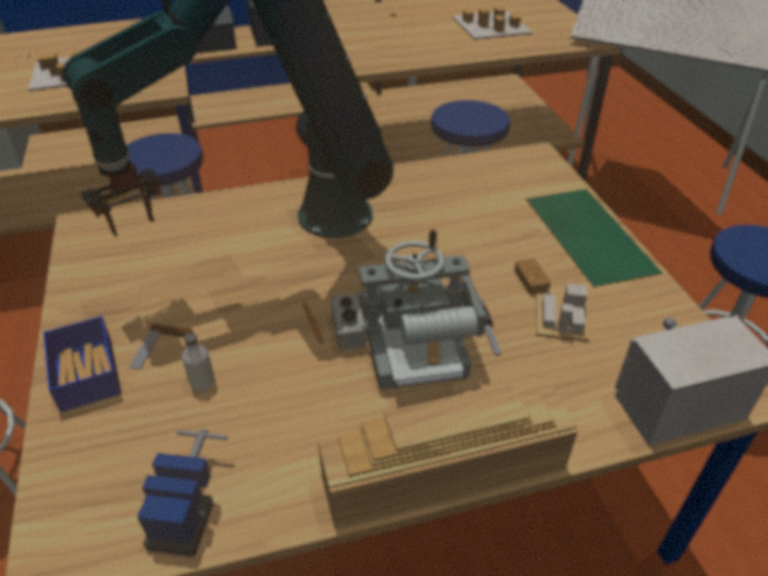

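```bash
ls; python3 -c "
import cv2
a=cv2.imread('pics/scene1.png');cv2.imwrite('pics/scene1y.png',cv2.resize(a[110:290,180:380],None,fx=3.3,fy=3.3,interpolation=cv2.INTER_CUBIC))"
```

```text
h.py
pics
```

View pics/scene1y.png

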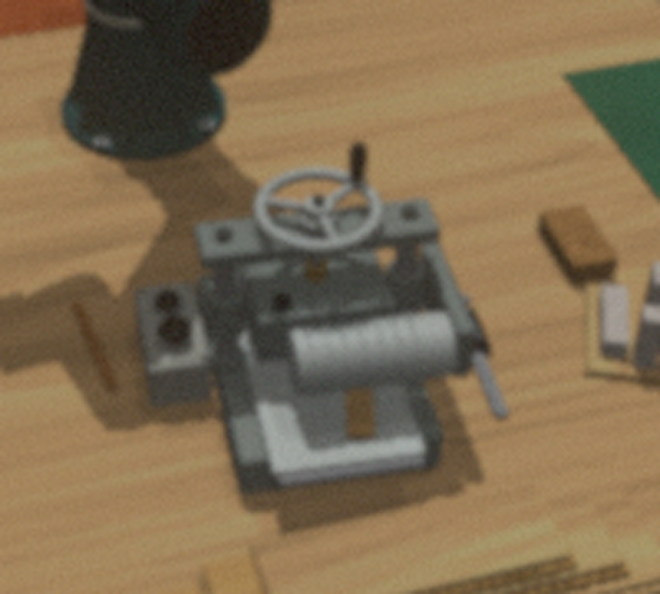

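View pics/top1.png

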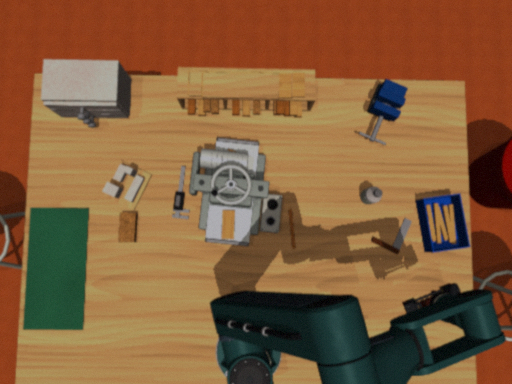

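The top view shows the wheel hub near px (231,184), the handle at about (214.5,192) to the front left, the start button at (270,221) and the stop button at (272,204). The hub hit in the scene view was off. I'll take a closer wrist view next.

```bash
cat >> h.py <<'E'
from scipy.spatial.transform import Rotation as Rn
def quat(yaw): # tool z down, tool x at world angle yaw
    return (Rn.from_euler('z',yaw)*Rn.from_euler('x',np.pi)).as_quat()
E
python3 - <<'E'
from h import *
c=capture("top")
hub=at_z(c,(230.9,184.2),.263);han=at_z(c,(214.5,192.1),.313);st=at_z(c,(270.3,221.2),.08);sp=at_z(c,(272.4,204.2),.095)
print(hub,han,np.linalg.norm((han-hub)[:2]),st,sp)
d=(sp-st)[:2];print(np.linalg.norm(d),np.degrees(np.arctan2(d[1],d[0])))
d=(hub-st)[:2];print(np.linalg.norm(d),np.hypot(95,150),np.degrees(np.arctan2(d[1],d[0])-np.arctan2(150,95)))
print(Rn.from_quat(current_orientation()).as_matrix().round(2))
for z in(.6,.55,.5,.45):
  for yaw in(0,1.57,-1.57):
    for x in (.5,.45):
      q=inverse_kinematics([x,.06,z],quat(yaw));print(z,yaw,x,None if q is None else np.round(q,2))
E
```

```text
[0.58732413 0.06401203 0.263     ] [0.55547452 0.11354668 0.313     ] 0.05889040229389225 [ 0.47651616 -0.07573899  0.08      ] [ 0.53732475 -0.08206188  0.095     ]
0.06113643473037333 -5.936293760095409
0.1783500905397945 177.55280904564702 -6.063301306675002
[[ 0.37 -0.93 -0.  ]
 [-0.93 -0.37  0.  ]
 [-0.    0.   -1.  ]]
0.6 0 0.5 [-0.02  0.1   0.97 -0.    2.07 -0.02]
0.6 0 0.45 [-0.02  0.02  1.06 -0.    2.06 -0.02]
0.6 1.57 0.5 [-0.02  0.1   0.97 -0.    2.07 -1.59]
0.6 1.57 0.45 [-0.02  0.02  1.06 -0.    2.06 -1.59]
0.6 -1.57 0.5 [-0.02  0.1   0.97 -0.    2.07  1.55]
0.6 -1.57 0.45 [-0.02  0.02  1.06 -0.    2.06  1.55]
0.55 0 0.5 [-0.02  0.09  1.1  -0.    1.95 -0.02]
0.55 0 0.45 [-0.02  0.01  1.19 -0.    1.94 -0.02]
0.55 1.57 0.5 [-0.02  0.09  1.1  -0.    1.95 -1.59]
0.55 1.57 0.45 [-0.02  0.01  1.19 -0.    1.94 -1.59]
0.55 -1.57 0.5 [-0.02  0.09  1.1  -0.    1.95  1.55]
0.55 -1.57 0.45 [-0.02  0.01  1.19 -0.    1.94  1.55]
0.5 0 0.5 [-0.02  0.08  1.22 -0.    1.84 -0.02]
0.5 0 0.45 [-0.02  0.    1.31 -0.    1.83 -0.02]
0.5 1.57 0.5 [-0.02  0.08  1.22 -0.    1.84 -1.59]
0.5 1.57 0.45 [-0.02  0.    1.31 -0.    1.83 -1.59]
0.5 -1.57 0.5 [-0.02  0.08  1.22 -0.    1.84  1.55]
0.5 -1.57 0.45 [-0.02  0.    1.31 -0.    1.83  1.55]
0.45 0 0.5 [-0.02  0.09  1.33 -0.    1.73 -0.02]
0.45 0 0.45 [-0.02  0.01  1.42 -0.    1.72 -0.02]
0.45 1.57 0.5 [-0.02  0.09  1.33 -0.    1.73 -1.59]
0.45 1.57 0.45 [-0.02  0.01  1.42 -0.    1.72 -1.59]
0.45 -1.57 0.5 [-0.02  0.09  1.33 -0.    1.73  1.55]
0.45 -1.57 0.45 [-0.02  0.01  1.42 -0.    1.72  1.55]
```

Run:
```python
from h import *
move_ptp([.36,-.25,.5],quat(0)) if inverse_kinematics([.36,-.25,.5],quat(0)) is not None else print("no via")
move_ptp([.5,.04,.52],quat(0)); move_gripper(0.0)
c=capture("wrist");cv2.imwrite("pics/w1.png",c["image"]);print((-c["R"].T@c["t"]).round(3),c["R"].round(2),current_position(),current_clock(),current_finger_gap())
for n,X in dict(hub=(.587,.064,.263),han=(.555,.1135,.313),st=(.4765,-.0757,.08),tcp=current_position()).items(): print(n,proj(c,X))
```

```text
[0.5   0.125 0.682] [[ 1.    0.   -0.  ]
 [ 0.   -0.95  0.31]
 [-0.   -0.31 -0.95]] [0.50000664 0.04000107 0.51999695] 4.975 0.0009971828089850806
hub (np.float64(331.07124880472793), np.float64(133.07847944042538))
han (np.float64(312.7574729018944), np.float64(92.02399138784436))
st (np.float64(246.46471330278004), np.float64(194.6427283869457))
tcp (np.float64(259.7717485449868), np.float64(250.25186555551198))
```

View pics/w1.png

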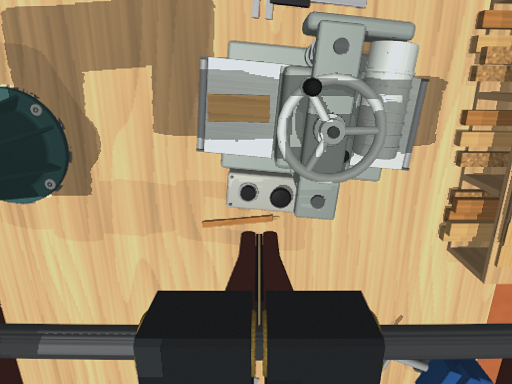

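```bash
cat >> h.py <<'E'
from scipy.optimize import least_squares
def measure(c,hub0=(.587,.064),verbose=True,name="wrist"):
    P=cloud(c);hub0=np.array(hub0)
    r=np.hypot(P[...,0]-hub0[0],P[...,1]-hub0[1])
    m=(P[...,2]>.262)&(P[...,2]<.274)&(r>.045)&(r<.075)
    Q=P[m]
    f=least_squares(lambda p:np.hypot(Q[:,0]-p[0],Q[:,1]-p[1])-p[2],[*hub0,.06],loss="soft_l1",f_scale=.002)
    m2=(P[...,2]>.285)&(P[...,2]<.325)&(r<.09)
    H=P[m2]
    # dark pixels near handle top: centroid at z=.313
    mt=(P[...,2]>.307)&(P[...,2]<.325)&(r<.09)
    vu=np.argwhere(mt)
    ht=at_z(c,vu.mean(0)[::-1],.313) if len(vu) else None
    if verbose: print("rim fit",f.x.round(4),len(Q),"handle pts",len(H),H[:,:2].mean(0).round(4) if len(H) else None,"top",len(vu),None if ht is None else ht.round(4))
    return f.x,ht
E
python3 - <<'E'
from h import *
c=capture("wrist");f,ht=measure(c)
print("hub px",at_z(c,(333,131.5),.277),"han px",at_z(c,(312,86.5),.313),"st",at_z(c,(248,192.5),.08),"sp",at_z(c,(280.5,198),.095))
for q in["wheel_hub","wheel_handle","start_button","stop_button"]:
  for d in silhouettes("wrist",q)[:2]:
    ys,xs=np.nonzero(d["region"]);print(q,round(d["conf"],2),d["xy"],len(xs),xs.min(),xs.max(),ys.min(),ys.max())
g=c["image"];cv2.imwrite("pics/w1z.png",cv2.resize(g[60:220,220:400],None,fx=3.6,fy=3.6,interpolation=cv2.INTER_CUBIC))
E
```

```text
rim fit [0.5856 0.068  0.0592] 3389 handle pts 290 [0.5544 0.1189] top 213 [0.5551 0.1187 0.313 ]
hub px [0.58622939 0.06787382 0.277     ] han px [0.55396801 0.11897307 0.313     ] st [ 0.47936445 -0.07155158  0.08      ] sp [ 0.5383063  -0.07704008  0.095     ]
wheel_hub 0.7 [318.8, 114.0] 33176 196 428 12 219
wheel_handle 0.92 [326.7, 127.9] 4995 277 386 73 183
start_button 0.67 [243.2, 195.1] 204 240 255 186 201
stop_button 0.72 [279.3, 200.7] 348 269 290 188 207
```

View pics/w1z.png

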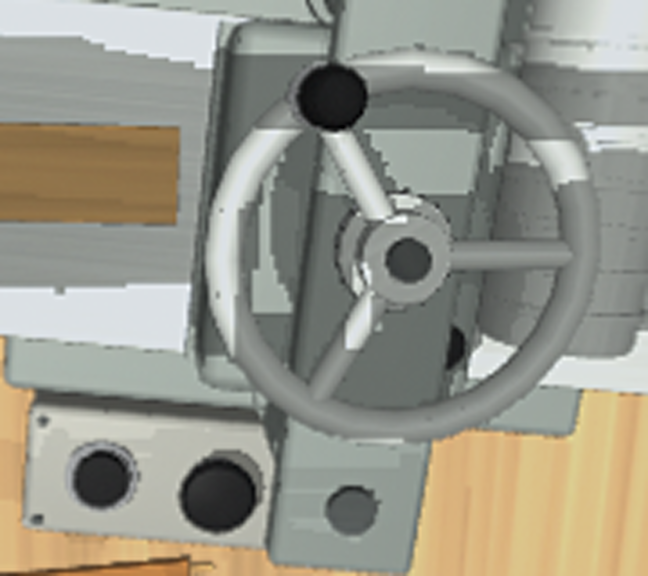

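```bash
cat >> h.py <<'E'
HUB=np.array([.5865,.066]);RAD=np.radians;Z=.286
def pose(th,d,flip=0):
    th=RAD(th);h=HUB+.06*np.array([np.cos(th),np.sin(th)])
    p=h-d*np.array([np.sin(th),-np.cos(th)])
    y=(th+flip*np.pi+np.pi)%(2*np.pi)-np.pi
    return np.array([*p,Z]),quat(y)
def stroke(th0,th1,d,flip=0,step=8.,rate=.06):
    n=max(1,int(np.ceil(abs(th1-th0)/step)));F=[]
    for th in np.linspace(th0,th1,n+1)[1:]:
        servo_line(*pose(th,d,flip),rate=rate);f=current_force();F.append(f)
    F=np.array(F);print("force max",np.abs(F).max(0).round(1),"t",current_clock());return F
E
python3 - <<'E'
from h import *
# plan check only
for fl,r in((0,np.arange(135,-121,-15)),(1,np.arange(-105,-240,-15))):
    for th in r:
        q=inverse_kinematics(*pose(th,.0195,fl));print(fl,th,None if q is None else np.round(q,2))
E
```

```text
0 135 [ 0.05  0.22  1.55  0.    1.37 -2.31]
0 120 [ 0.07  0.23  1.53  0.    1.38 -2.02]
0 105 [ 0.09  0.26  1.5   0.    1.39 -1.74]
0 90 [ 0.1   0.28  1.47 -0.    1.4  -1.47]
0 75 [ 0.1   0.31  1.43 -0.    1.41 -1.21]
0 60 [ 0.1   0.33  1.39 -0.    1.42 -0.95]
0 45 [ 0.09  0.35  1.36 -0.    1.43 -0.7 ]
0 30 [ 0.07  0.37  1.34 -0.    1.44 -0.45]
0 15 [ 0.05  0.38  1.32 -0.    1.44 -0.21]
0 0 [ 0.03  0.39  1.3  -0.    1.45  0.03]
0 -15 [ 0.    0.39  1.3  -0.    1.45  0.26]
0 -30 [-0.02  0.39  1.31 -0.    1.45  0.5 ]
0 -45 [-0.05  0.38  1.32 -0.    1.44  0.74]
0 -60 [-0.07  0.36  1.35 -0.    1.43  0.98]
0 -75 [-0.09  0.34  1.38 -0.    1.42  1.22]
0 -90 [-0.1   0.32  1.41 -0.    1.41  1.47]
0 -105 [-0.11  0.29  1.45  0.    1.4   1.72]
0 -120 [-0.11  0.27  1.48  0.    1.39  1.98]
1 -105 [-0.11  0.29  1.45 -0.    1.4  -1.42]
1 -120 [-0.11  0.27  1.48 -0.    1.39 -1.16]
1 -135 [-0.11  0.25  1.51 -0.    1.38 -0.89]
1 -150 [-0.09  0.23  1.54 -0.    1.37 -0.62]
1 -165 [-0.07  0.21  1.56 -0.    1.37 -0.33]
1 -180 [-0.04  0.2   1.57 -0.    1.37 -0.04]
1 -195 [-0.01  0.2   1.58 -0.    1.37  0.25]
1 -210 [ 0.02  0.2   1.57 -0.    1.37  0.54]
1 -225 [ 0.05  0.22  1.55 -0.    1.37  0.83]
```

Run:
```python
from h import *
T=122.
p,q=pose(T,.036);up=p.copy();up[2]=.36
move_ptp(up,q);f0=current_force()
print("contact down",servo_line(p,q,rate=.1,contact_N=4))
p2,_=pose(T,.012)
hit=servo_line(p2,q,rate=.02,contact_N=1.2)
pc=current_position();t=np.array([np.sin(RAD(T)),-np.cos(RAD(T))])
d=(HUB+.06*np.array([np.cos(RAD(T)),np.sin(RAD(T))])-pc[:2])@t
print("hit",hit,"d",d,"F",f0,current_force(),current_clock(),pc)
c=capture("wrist");cv2.imwrite("pics/w2.png",c["image"]);
```

```text
contact down False
hit True d 0.017246990545143136 F [ 1.20551039 -0.02018842  0.10521494] [ 0.18341471 -0.13276895 -0.31916219] 8.7667 [0.53997193 0.10791402 0.28538737]
```

View pics/w2.png

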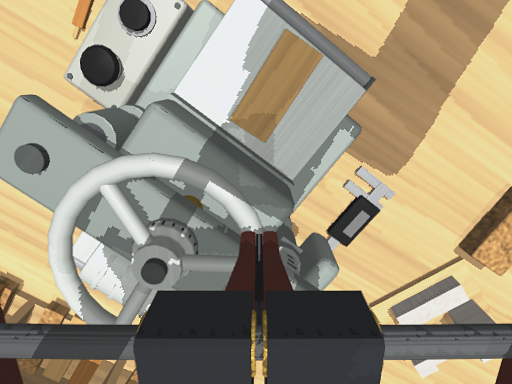

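Contact came at d≈17 mm, against about 19 mm expected, which is plausible. Now the first stroke.

Run:
```python
from h import *
d=.0172
F=stroke(122,70,d);
c=capture("wrist");cv2.imwrite("pics/w3.png",c["image"])
F=stroke(70,-115,d);print(F[::4].round(1))
p,q=pose(-115,d+.015);servo_line(p,q,rate=.1)
p[2]=.36;servo_line(p,q,rate=.15)
move_ptp([.5,.04,.52],quat(0))
c=capture("wrist");cv2.imwrite("pics/w4.png",c["image"]);f,ht=measure(c)
v=ht[:2]-f[:2];print(np.degrees(np.arctan2(v[1],v[0])),current_clock())
```

```text
force max [0.9 0.9 0.9] t 10.8083
force max [0.7 0.8 0.8] t 17.8583
[[ 0.3 -0.1 -0.3]
 [-0.5  0.  -0.6]
 [ 0.2 -0.2 -0.5]
 [-0.5  0.2 -0.3]
 [ 0.2 -0.2 -0.4]
 [ 0.7 -0.5  0.6]]
rim fit [0.5858 0.0679 0.059 ] 3489 handle pts 272 [0.5561 0.0173] top 163 [0.5565 0.0162 0.313 ]
-119.55529329451599 20.55
```

View pics/w4.png

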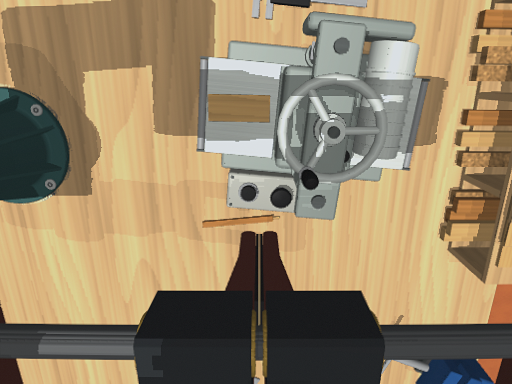

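Run:
```python
from h import *
d=.0172;T=-119.5
p,q=pose(T,.036,1);up=p.copy();up[2]=.36
move_ptp(up,q);print(servo_line(p,q,rate=.1,contact_N=4))
servo_line(pose(T,.021,1)[0],q,rate=.05)
servo_line(pose(T,.018,1)[0],q,rate=.02)
F=stroke(T,-215,d,1);F=stroke(-215,-226,d,1,step=6,rate=.03)
p,q=pose(-226,d+.015,1);servo_line(p,q,rate=.1)
p[2]=.36;servo_line(p,q,rate=.15)
move_ptp([.5,.04,.52],quat(0))
c=capture("wrist");cv2.imwrite("pics/w5.png",c["image"]);f,ht=measure(c)
v=ht[:2]-f[:2];print(np.degrees(np.arctan2(v[1],v[0])),current_clock())
for n in("w1","w5"):
    g=cv2.imread(f"pics/{n}.png")
    m=((g.max(2)<45).astype(np.uint8));m[:60]=0;m[130:]=0;m[:,:270]=0;m[:,400:]=0
    k,l,s,cc=cv2.connectedComponentsWithStats(m);i=1+np.argmax(s[1:,4]);print(n,s[i],cc[i],at_z(c,cc[i],.313))
```

```text
False
force max [1.3 1.2 0.9] t 26.75
force max [1.8 1.3 0.4] t 27.45
rim fit [0.5855 0.068  0.0593] 3422 handle pts 284 [0.5449 0.1118] top 216 [0.5455 0.1116 0.313 ]
132.59649129987366 29.3
w1 [303  78  19  18 268] [312.00373134  86.60074627] [0.55310924 0.1189636  0.313     ]
w5 [295  86  18  17 254] [303.49212598  93.76771654] [0.54466135 0.11187274 0.313     ]
```

```bash
cat > nudge.py <<'E'
from h import *
import sys
d=.0172;T=float(sys.argv[1]);E=float(sys.argv[2]);tag=sys.argv[3]
p,q=pose(T,.034,1);up=p.copy();up[2]=.36
move_ptp(up,q);print(servo_line(p,q,rate=.15,contact_N=4))
servo_line(pose(T,.020,1)[0],q,rate=.06)
F=stroke(T,E,d,1,step=6,rate=.02)
p,q=pose(E,d+.015,1);servo_line(p,q,rate=.1)
p[2]=.36;servo_line(p,q,rate=.15)
move_ptp([.5,.04,.52],quat(0))
c=capture("wrist");cv2.imwrite(f"pics/{tag}.png",c["image"]);f,ht=measure(c)
v=ht[:2]-f[:2];print(np.degrees(np.arctan2(v[1],v[0])),current_clock())
for n in("w1",tag):
    g=cv2.imread(f"pics/{n}.png")
    m=((g.max(2)<45).astype(np.uint8));m[:60]=0;m[130:]=0;m[:,:270]=0;m[:,400:]=0
    k,l,s,cc=cv2.connectedComponentsWithStats(m);i=1+np.argmax(s[1:,4]);print(n,s[i],cc[i],at_z(c,cc[i],.313))
E
python3 nudge.py -226 -236 w6
```

```text
False
force max [1.5 0.8 1.4] t 32.1667
rim fit [0.5856 0.068  0.0593] 3414 handle pts 288 [0.5531 0.118 ] top 210 [0.5536 0.1178 0.313 ]
122.67489902960108 34.175
w1 [303  78  19  18 268] [312.00373134  86.60074627] [0.55319569 0.11897902 0.313     ]
w6 [302  79  20  18 268] [311.2761194   87.59328358] [0.55249327 0.11800118 0.313     ]
```

```bash
python3 nudge.py -234.5 -237.3 w7
```

```text
False
force max [0.7 0.2 0.3] t 36.6333
rim fit [0.5856 0.068  0.0592] 3408 handle pts 294 [0.5541 0.1187] top 210 [0.5548 0.1187 0.313 ]
121.27892521573482 38.6583
w1 [303  78  19  18 268] [312.00373134  86.60074627] [0.55320158 0.11897954 0.313     ]
w7 [303  78  20  19 270] [312.44814815  86.9962963 ] [0.55367403 0.118591   0.313     ]
```

Run:
```python
from h import *
q=quat(RAD(84));x,y=.4785,-.073
move_ptp([x,y,.30],q)
servo_line([x,y,.10],q,rate=.12)
print("early",servo_line([x,y,.086],q,rate=.03,contact_N=3),current_position(),current_force())
h=servo_line([x,y,.0725],q,rate=.012,contact_N=7)
print("press",h,current_position(),current_force(),current_clock())
c=capture("wrist");cv2.imwrite("pics/w8.png",c["image"])
```

```text
early False [ 0.47837552 -0.07297172  0.0858141 ] [0.00936941 0.45335906 0.06921873]
press True [ 0.47857877 -0.07301384  0.07432929] [-1.03521721  1.08659753  6.131798  ] 43.525
```

View pics/w8.png

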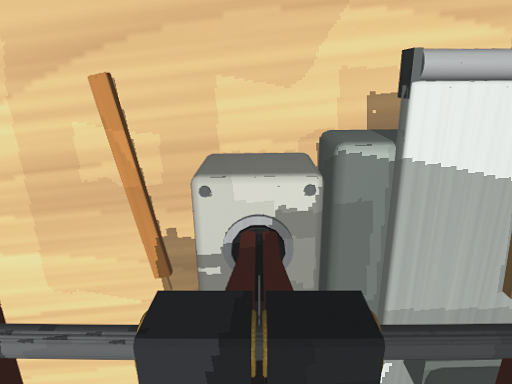

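The picture shows the fingertip centred on the start button at about px (258,245). At z = 74 mm with about 6–7 N, the button is fully in. I'll release it and check.

Run:
```python
from h import *
q=quat(RAD(84));x,y=.4785,-.073
sleep(.2)
servo_line([x,y,.11],q,rate=.04);servo_line([x,y,.30],q,rate=.15)
move_ptp([.5,.04,.52],quat(0));sleep(.2)
c=capture("wrist");cv2.imwrite("pics/w9.png",c["image"]);f,ht=measure(c)
P=cloud(c);print("start/stop z",np.nanmedian(P[190:196,245:251,2]),np.nanmedian(P[194:201,278:284,2]))
v=ht[:2]-f[:2];print(np.degrees(np.arctan2(v[1],v[0])),current_clock(),current_force())
```

```text
rim fit [0.5856 0.068  0.0593] 3384 handle pts 288 [0.554  0.1187] top 212 [0.5548 0.1186 0.313 ]
start/stop z 0.08056609847258717 0.09468729924551851
121.31935750803666 48.0 [-0.48441071 -0.01440544 -0.77523933]
```

View pics/w9.png

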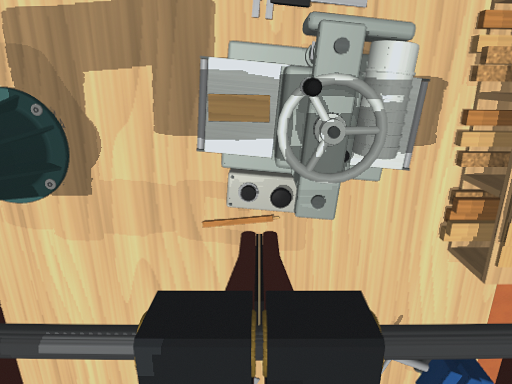

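The handle is back at px (312,87), the start button has sprung back to 80 mm, and the stop button is untouched at 95 mm. The strip and pencil have not moved.

```bash
python3 -c "
from bench import *
close_job()"
```

```text
the job is handed in; nothing more can be done
```

The job is done and handed in at about 48 s of the 64 s allowed.

- **Hand wheel:** I pushed the handle clockwise with the closed fingertips through one full turn, in two strokes plus two small corrections. Measured from the same camera pose, it started at 121.3° and ended at 121.3°. A second check on the handle's dark top put it about 0.5 mm, or roughly half a degree, from where it started. Pushing forces, read at the end of each short step, stayed under about 2 N.
- **Start button:** I then pressed it to the bottom, with the tip at 74 mm and about 6–7 N, and let it go. It is back out at about 80 mm.
- **Left alone:** The stop button still reads about 95 mm, and the strip and pencil look unmoved in the last picture. I did not check the other loose items again at the end, but the arm did not work near them.
- **Disagreements:** The top and wrist cameras differed by about 4 mm in y, so I used the mean for positions and the wrist camera alone to compare the wheel before and after. The first stroke carried the wheel about 4.5° further than commanded, so I made the last part in slow, measured nudges.

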